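# Hang the small pail on its stand by the wire bail

## Robot

A 6-joint arm with a two-finger parallel gripper is mounted at the origin on a cart in front of the work surface, level with it; the furniture and walls round the work are solid. World frame = base frame: x ahead of the robot, y to its left, z up, the work surface at z = 0. Lengths are in mm, angles in rad, forces in N, time in s.
With the tool pointing down it reaches from about 400 to 925 mm from the base axis. Payload 12.5 kg.
Tool frame: the origin (TCP) lies at the very end of the fingers, on their centre line; the grasp point (between the pads) lies 19 mm behind it; z points along the fingers, y is the direction in which the jaws open and shut (so a half turn about z gives the same grasp; the last joint's range is limited). The gripper opens to 95 mm and grips with 3 to 60 N. Pads are 20 mm wide; open, the fingers measure 119 mm over their backs; the gripper's body (75 mm by 180 mm) begins 59 mm behind the grasp point.
Start: joints at [-1.419, 0.491, 1.559, -0, 1.092, -0.106], TCP at [159.369, -604.358, 214.661] pointing down, gripper open.
Joint ranges: [-3.1, 3.1], [-0.84, 2.19], [0.05, 2.79], [-1.13, 4.28], [0.06, 2.93], [-2.69, 2.69]. Speed limits (rad/s): [2.22, 2.22, 2.79, 3.14, 3.14, 3.14].

## Interface

Orientations are given as [roll, pitch, yaw] about the fixed x, y, z axes, in that order (R = Rz(yaw) Ry(pitch) Rx(roll)).
In Python, from cell import env gives the robot as it stands.
- The arm moves only by the shell command python3 -m pendant 'ROWS'. ROWS is JSON, a list that holds one entry, the list of rows, each a list of 5 numbers: the opening, from 0 (shut) to 1 (fully open), then the shift along the tool's x, y, z in m, then the turn about the tool's z in rad. A call has exactly 8 rows; each row is the pose to reach, as a shift and turn from the pose commanded when the call began, along the tool's axes at that moment; what a row does not reach only later rows make up. A row lasts 1/10 s, in which the tool goes at most 50 mm and 8.59 degrees, less where a joint would pass 70% of its speed; a pose out of reach is approached as far as the arm can. A call with a gripper value outside its range is refused whole. The fingers move at their own pace and stop on an object; the grip force is fixed at half the most. Time passes only in rows, so rows that repeat a pose let the fingers close, or fill a call up. It gives the time, the measured TCP pose, the force and the opening at its end, in the units of the state.
- env.state(): the state, without advancing time (a new reading comes with each control period).
- env.read_camera(name): name is "side" or "top" or "wrist"; returns a dict with "image" (420x560x3 uint8, blue, green, red), "range_z" (420x560 float32, mm along the optical axis (not along the pixel's ray), 0 where there is no reading), "fx", "fy", "cx", "cy" (pixels), "rvec" (rotation vector, rad) and "tvec" (3), from world to camera coordinates, as OpenCV has them; the wrist camera has in their place "tool_from_camera" (4x4, takes a point from camera to tool coordinates, whose origin is the TCP and whose axes are the flange's). Camera axes: x right, y down, z forward; pixel columns grow to the right and rows downward; lengths in mm; the calibration is good to about 2 mm. The wrist camera is an equidistant fisheye: a pixel r from the principal point sees the ray r / f radians off the axis. A picture is of the moment at which its call begins: read the wrist's pose just before it.
- env.job_done(): hands the job in, once; it reports no verdict.
The state is a dict: "t": time; "joints": joint angles; "qvel": joint speeds; "tau": joint torques, N m; "eef_pos": TCP position; "tcp_rot": TCP orientation; "ft_force": force on the tool from outside, world axes, zero at the start; "moment": the same for the moment, N m; "opening": opening from 0.0 (shut) to 1.0 (fully open).
Only numpy, scipy, OpenCV 4.12 (cv2) and the standard library are available. Lean on these libraries where they do the work, as an engineer would, in place of code of your own. Each camera call takes 0.05 s, during which the arm holds its last target. There are 200 camera calls.

## Task

Raise the folded-down wire bail of the small steel pail upright while the pail stays standing on the bench, then lift the pail by the bail's wooden roll and hang it on the two-pronged stand so that the bail wire lies down in the seats of both prongs with the pail hanging upright. The height of the prongs is not known exactly: set the wire down by feel, gently, neither pressing the sprung prongs down harder than the pail's own weight needs nor dropping the pail on them, let go, and leave everything else on the bench where it is.

Things in the scene. Friction and masses are not known exactly. Their poses are not given: they have to be found in the camera images.
- pail: Small plain steel pail, 84 mm across the rim, 52 mm high, 0.26 to 0.43 kg with its bail, loose on the bench. Origin: centre of its underside; z up, y along the bail's hinge axis.
- bail_hinge (a point): Midpoint of the bail's hinge axis, 44 mm above the pail's underside; same axes as the pail. Ears at y = +-50 mm. The bail is a dark 5 mm wire, two legs and a straight crown; the crown's centre line lies 88 mm from this axis and is straight to 39 mm either side of its middle. Hinge friction is light (0.04 N m): the bail stays where it is left.
- bail (a joint): Angle of the bail about the pail's y axis, rad: 0 upright (crown over the pail), -1.57 level out on the pail's -x side. Starts folded, at -1.60 to -1.75 (a little below level).
- roll_mid (a point): Centre of the wooden roll on the middle of the bail's crown: 12 to 13 mm thick, 32 mm long (along the pail's y), free to turn on the wire, so pinched fingers can swing it up without turning. Folded down, it is 28 to 42 mm above the bench with about 38 mm of space between it and the pail's wall.
- stand: Steel hanger stand fixed to the bench. Origin on the bench under the axis of its 18 mm post, 232 mm high; base plate 12 mm thick. Two level prongs on a clamped yoke point along the stand's -x at y = +-30 mm, 6 mm wide, 54 mm clear between. Their HEIGHT VARIES and is in no pose: seat floors 172 to 210 mm above the bench. They are sprung: sink 1 mm per 2.5 N; keep the total load on them under 9 N.
- seat_line (a point): Point on the bench straight below the middle of the two seats, 75 mm in front (-x) of the post axis; same axes as the stand (x toward the post). Along each prong, by x from here: cross piece beyond +49 mm; back stop from +7 to +19 mm, 22 mm above the seat floor; seat from -7 to +7 mm, where the 5 mm wire belongs; the level landing and the tip lie in front of it.
- tip_line (a point): Point on the bench straight below the middle between the two prong tips' ends, 50 mm in front (-x) of the seats. From here toward the post: upturned tip 0 to 8 mm, 14 mm above the seat floor; landing 8 to 43 mm, 7 mm above it. Prongs are 8 mm deep below seat floor. The crown enters over the tips from the front, prongs between crown and pail rim (80 mm below crown), then goes down.
- abrasive_roll: Bystander: upright roll of abrasive paper, 74 x 59 x 50 mm, origin under its centre; leave alone.
- spanner: Bystander: open-ended spanner lying flat, 151 mm long, origin under its centre; leave alone.
- tape_measure: Bystander: tape measure, 89 x 80 x 32 mm, lying on the low wooden batten left of the pail; leave alone.
- wax_tin: Bystander: round flat tin, 67 mm across, 32 mm high, on the same batten; leave alone.
- wedge_b: Bystander: wooden wedge 89 x 46 x 26 mm near the right edge of the bench; leave alone.

How it is judged (in metres and radians):
On the way, in this order (a step that is already met when the one before it is completed fails the run):
1. the bail is upright (within 0.3 rad) while the pail still stands on the bench (value of joint bail between -0.3 and 0.3 rad and height (world z) of pail below 0.008 m and angle between pail's own z axis and vertical below 0.12 rad), for 0.1 s.
2. the pail hangs from its bail, more than 50 mm above the bench (height (world z) of pail above 0.05 m), for 0.1 s.
At the end, for the whole second after the job is handed in: Pail hangs still and released: roll centre 68 to 82 mm in front of the post axis (wire in the seats), within 12 mm of midway between the prongs, above 165 mm; crown square across the prongs within 0.12 rad, pail upright within 0.3 rad, stand carries over 2 N (x of roll_mid in the frame of stand between -0.082 and -0.068 m and y of roll_mid in the frame of stand between -0.012 and 0.012 m and height (world z) of roll_mid above 0.165 m and angle between the y axis of pail and the y axis of stand, either way round below 0.12 rad and angle between pail's own z axis and vertical below 0.3 rad and contact force between pail and stand above 2 N and linear speed of pail below 0.03 m/s); the robot touches nothing.
It fails at once if the pail or the robot presses or knocks the stand with more than 9 N (contact force between any of pail, the arm, the fingers and stand above 9 N).
It fails at once if the pail drops on the prongs (moves faster than 0.2 m/s with its roll within 30 mm of the seats) (linear speed of pail above 0.2 m/s and horizontal distance between roll_mid and seat_line below 0.03 m).
It fails at once if the pail is tipped over (more than 0.6 rad) (angle between pail's own z axis and vertical above 0.6 rad).
It fails at once if the pail is lifted more than 15 mm with its bail not yet raised (value of joint bail below -0.6 rad and height (world z) of pail above 0.015 m).
It fails at once if a bystander is moved more than 25 mm (distance of any of abrasive_roll, spanner, tape_measure, wax_tin, wedge_b from where it was at the start of the episode above 0.025 m).
It also fails if it takes over 72 s, if anything falls off the work surface, if the arm or the gripper's body presses on something with over 40 N, if the wrist force passes 120 N, or if a joint passes its speed limit or range.

## Working session

There is one attempt and no reset: what is moved stays moved. The work goes in short steps, Python scripts to look and compute and a shell command to move; the robot and the scene stay as the last step left them, time stands still between calls to the robot, and variables do not carry over. Pictures are saved under pics/ and viewed, about 8 in all and at most 12, crops included, and the job is handed in when it is done.

```bash
ls; mkdir -p pics; cat > h.py <<'E'
import numpy as np,cv2,pickle
from cell import env
def grab(n):
    s=env.state(); d=env.read_camera(n); d['state']=s
    pickle.dump(d,open(f'pics/{n}.pkl','wb')); return d
def world(d,u,v,z=None):
    R=cv2.Rodrigues(np.array(d['rvec'],float))[0]; t=np.array(d['tvec'],float).ravel()
    ray=R.T@np.array([(u-d['cx'])/d['fx'],(v-d['cy'])/d['fy'],1]); c=-R.T@t
    k=d['range_z'][int(v),int(u)] if z is None else (z-c[2])/ray[2]
    return c+k*ray
E
python3 - <<'E'
from h import *
for n in('top','side'):
    d=grab(n); cv2.imwrite(f'pics/{n}1.png',cv2.resize(d['image'],(800,600)))
    R=cv2.Rodrigues(np.array(d['rvec'],float))[0]; print(n,-R.T@np.array(d['tvec']).ravel(),d['fx'])
print(env.state())
E
```

```text
pics
top [ 430.27502702 -197.60000073 1116.66457722] 490.27675788895584
side [ 469.21745836 -833.50060601  670.81908014] 397.0923764783009
{'t': 0.1, 'joints': array([-1.41862731e+00,  4.91519032e-01,  1.55937727e+00, -3.61572836e-06,
        1.09168686e+00, -1.05593189e-01]), 'qvel': array([ 2.23029225e-03, -3.97162332e-05, -9.26593482e-04,  8.98592442e-04,
       -5.16471532e-07,  7.70073902e-04]), 'tau': array([ 3.04517205e-03, -6.13621116e+01, -2.58605433e+01,  6.94618584e-02,
        4.70366946e-02, -5.90787886e-05]), 'eef_pos': array([ 159.31725895, -604.14096125,  214.11177748]), 'tcp_rot': array([-3.14060732e+00, -1.01207959e-04,  2.57763822e-01]), 'ft_force': array([-0.21928225,  0.53706137,  0.07556434]), 'moment': array([-0.003703  ,  0.00166466, -0.01087475]), 'opening': 1.0021031159375458}
```

View pics/top1.png

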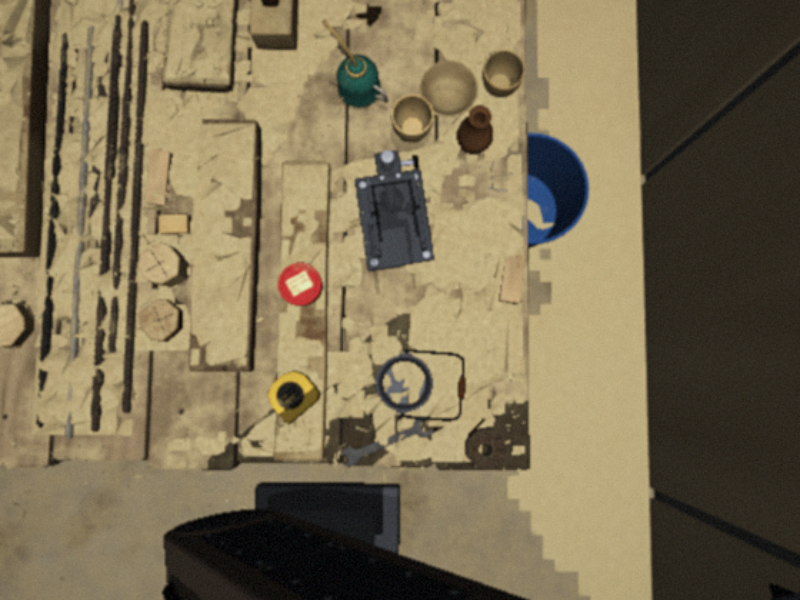

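View pics/side1.png

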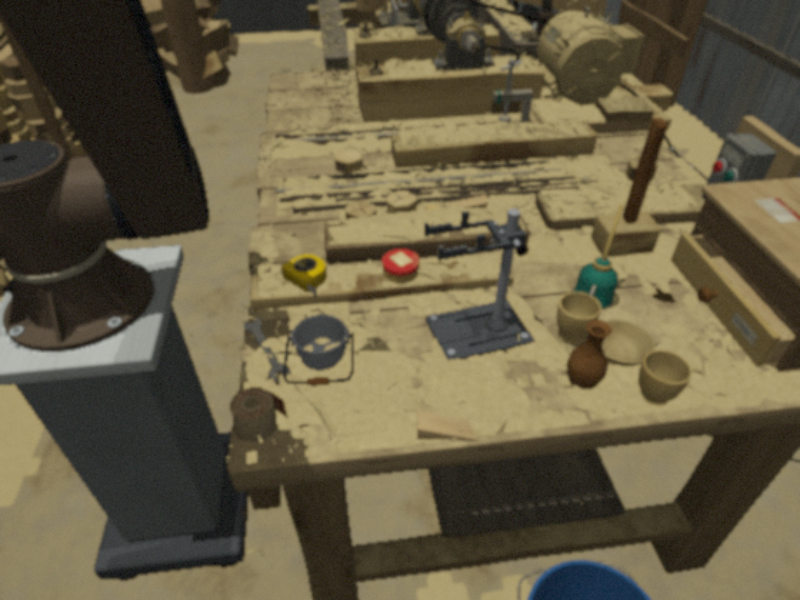

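The top view shows the pail at (404,382) with its roll at (461,387), so the bail folds toward world -y. The post is at (388,158), and the prongs point toward the robot. Next I'll enlarge those areas.

```bash
python3 - <<'E'
from h import *
t=pickle.load(open('pics/top.pkl','rb'));s=pickle.load(open('pics/side.pkl','rb'))
# crops: top pail u 255-335, v235-305 ; top stand u 240-315 v 100-195; x5
a=cv2.resize(t['image'][235:305,255:335],None,fx=5,fy=5,interpolation=2)
b=cv2.resize(t['image'][100:195,240:320],None,fx=5,fy=5,interpolation=2)
c=cv2.resize(s['image'][140:190,290:370],None,fx=5,fy=5,interpolation=2)
im=np.zeros((600,800,3),np.uint8); im[:350,:400]=a; im[:475,400:]=b; im[350:600,:400]=c
cv2.imwrite('pics/crop.png',im)
for n,u,v in(('pail',404,382),('roll',461,387),('post',388,158)): print(n,world(t,u*.7,v*.7))
E
```

```text
pail [ 427.05340154 -191.6270751     3.44106437]
roll [ 420.3867516  -278.71694076   42.45361813]
post [ 717.17592366 -169.27376501  231.17859089]
```

View pics/crop.png

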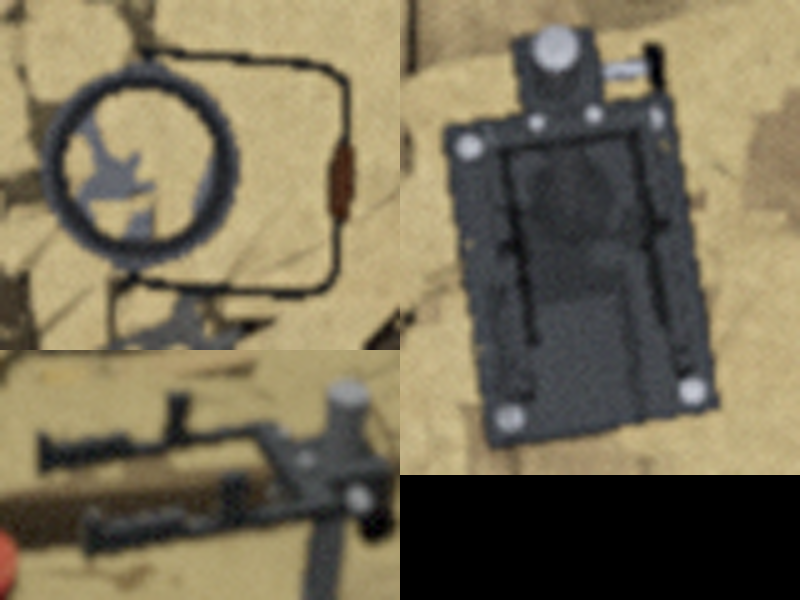

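The crop shows the ears at (147,50) and (132,278), the roll at (342,183) and the post top at (555,48). The back stops are at about (510,245) and (655,225), and the right tip is at (685,370). I'll use depth to get the poses and prong heights.

```bash
python3 - <<'E'
from h import *
t=pickle.load(open('pics/top.pkl','rb'));s=pickle.load(open('pics/side.pkl','rb'))
w=lambda x,y,z:np.round(world(t,255+x/5,235+y/5,z),1)
print('ears',w(147,50,46),w(132,278,46),'rim',w(140,168,52),'roll',w(342,183,35), 'crown',w(347,90,35),w(336,270,35))
w2=lambda x,y,z:np.round(world(t,240+(x-400)/5,100+y/5,z),1)
print('post',w2(555,48,232),'plate',[w2(*p,12) for p in((447,130),(492,445),(717,405),(668,95))])
def cloud(d):
    R=cv2.Rodrigues(np.array(d['rvec'],float))[0];v,u=np.mgrid[:420,:560];z=d['range_z']
    P=np.stack([(u-d['cx'])/d['fx']*z,(v-d['cy'])/d['fy']*z,z],-1).reshape(-1,3)[z.ravel()>0]
    return (P-np.array(d['tvec']).ravel())@R
for d in(t,s):
    P=cloud(d)
    m=(P[:,0]>565)&(P[:,0]<740)&(abs(P[:,1]+180)<70)&(P[:,2]>130)&(P[:,2]<250)
    Q=P[m]; a=.14
    post=w2(555,48,232)
    L=(Q-post)@np.array([[np.cos(a),-np.sin(a),0],[np.sin(a),np.cos(a),0],[0,0,1]])
    print(len(Q))
    for sg in(-1,1):
        for x in range(-130,0,8):
            k=(L[:,0]>=x)&(L[:,0]<x+8)&(abs(L[:,1]-sg*30)<14)
            if k.any():print(sg,x,k.sum(),np.round(np.median(L[k],0)-[0,0,-232],1),np.round(L[k][:,2].max()+232))
P=cloud(s)
m=(abs(P[:,0]-422)<14)&(abs(P[:,1]+278)<12)&(P[:,2]>15);print('roll side',P[m].mean(0) if m.any() else 0, P[m][:,2].max() if m.any() else 0)
E
```

```text
ears [ 475.8 -194.9   46. ] [ 377.4 -189.3   46. ] rim [ 424.6 -192.3   52. ] roll [ 418.8 -280.8   35. ] crown [ 459.5 -283.    35. ] [ 381.1 -278.2   35. ]
post [ 718.8 -168.2  232. ] plate [array([ 751.1, -111.4,   12. ]), array([ 604.1, -134.4,   12. ]), array([ 623.5, -236.8,   12. ]), array([ 768.6, -213.4,   12. ])]
947
-1 -130 2 [-122.2  -30.2  199.9] 200.0
-1 -122 16 [-119.6  -31.1  215.6] 218.0
-1 -114 14 [-110.5  -30.7  209.2] 212.0
-1 -106 16 [-101.1  -30.8  209.2] 212.0
-1 -98 12 [-94.3 -30.9 209.9] 213.0
-1 -90 15 [-87.1 -30.2 208.4] 213.0
-1 -82 13 [-76.4 -30.7 204.3] 210.0
-1 -74 13 [-69.8 -30.4 201.8] 206.0
-1 -66 26 [-63.2 -30.3 220.2] 225.0
-1 -58 8 [-55.5 -29.2 224.1] 226.0
-1 -50 11 [-44.9 -29.8 202.9] 204.0
-1 -42 14 [-38.1 -29.1 202.7] 205.0
-1 -34 13 [-29.2 -29.8 202.4] 205.0
-1 -26 35 [-21.8 -23.7 201.7] 205.0
-1 -18 24 [-15.7 -24.2 201.8] 206.0
-1 -10 16 [ -4.4 -37.3 195.7] 205.0
-1 -2 51 [  1.5 -28.3 195.2] 202.0
1 -130 7 [-122.8   27.6  208.7] 221.0
1 -122 13 [-117.6   28.7  214.6] 220.0
1 -114 14 [-108.8   28.3  209.4] 211.0
1 -106 12 [-101.8   28.9  209.
[... 997 characters left out ...]
 -28.4 201.2] 204.0
-1 -10 26 [ -4.5 -38.7 194.5] 202.0
-1 -2 63 [  1.2 -35.4 193.8] 201.0
1 -130 6 [-122.3   24.7  209.4] 216.0
1 -122 33 [-118.1   24.9  206.7] 217.0
1 -114 28 [-110.1   25.4  204.6] 211.0
1 -106 24 [-102.1   25.5  204.6] 211.0
1 -98 25 [-94.3  25.5 203.2] 211.0
1 -90 28 [-85.9  26.1 203.3] 211.0
1 -82 16 [-77.6  26.6 201.7] 209.0
1 -74 18 [-69.   26.8 200.3] 207.0
1 -66 50 [-62.3  26.2 212.7] 226.0
1 -58 30 [-55.1  26.6 205.2] 225.0
1 -50 17 [-45.3  27.2 200.7] 204.0
1 -42 15 [-37.9  26.7 201. ] 204.0
1 -34 14 [-30.   27.3 200. ] 204.0
1 -26 25 [-23.9  23.8 201.5] 204.0
1 -18 6 [-16.7  24.4 202.8] 204.0
roll side [ 422.18125296 -282.4781445    42.39568496] 46.2796751075906
```

Estimates from these measurements:

| Item | Value |
|---|---|
| Post | (719, -168) |
| Stand yaw | 0.154 |
| Seat | (644.7, -179.7) |
| Seat floor | about 202 |
| Roll | (421, -280.5, ~39) |
| Crown direction | yaw -0.059 |

I'll move above the roll now.

```bash
python3 -m pendant '[[[0.45,0.045,-0.033,0.01,0.1],[0.45,0.09,-0.066,0.02,0.2],[0.45,0.135,-0.099,0.03,0.317],[0.45,0.18,-0.132,0.04,0.317],[0.45,0.22,-0.161,0.05,0.317],[0.45,0.26,-0.19,0.06,0.317],[0.45,0.3,-0.22,0.07,0.317],[0.45,0.336,-0.2465,0.074,0.317]]]'
python3 - <<'E'
from h import *
d=grab('wrist');s=d['state'];print(s['eef_pos'],s['tcp_rot'],s['opening'],s['ft_force'])
cv2.imwrite('pics/w1.png',cv2.resize(d['image'],(800,600)));print(d['tool_from_camera'],d['fx'],d['cx'],d['cy'])
E
```

```text
t: 0.9
eef_pos: [407.7, -296.6, 143.1]
tcp_rot: [-3.141, 0.0, -0.059]
ft_force: [0.5, -1.6, 0.3]
opening: 0.459
[ 407.6513807  -296.58470703  143.05255337] [-3.14128158e+00  4.87443663e-04 -5.94401848e-02] 0.4586670601817079 [ 0.52271693 -1.60585848  0.27605816]
[[-2.44106410e-04 -9.59492787e-01 -2.81733085e-01  7.89896043e+01]
 [ 9.99999603e-01 -4.75561104e-04  7.53163710e-04 -6.06313114e-01]
 [-8.56636445e-04 -2.81732790e-01  9.59492523e-01 -1.69834496e+02]
 [ 0.00000000e+00  0.00000000e+00  0.00000000e+00  1.00000000e+00]] 325.19226210127806 283.72730178152227 214.12448155884212
```

View pics/w1.png

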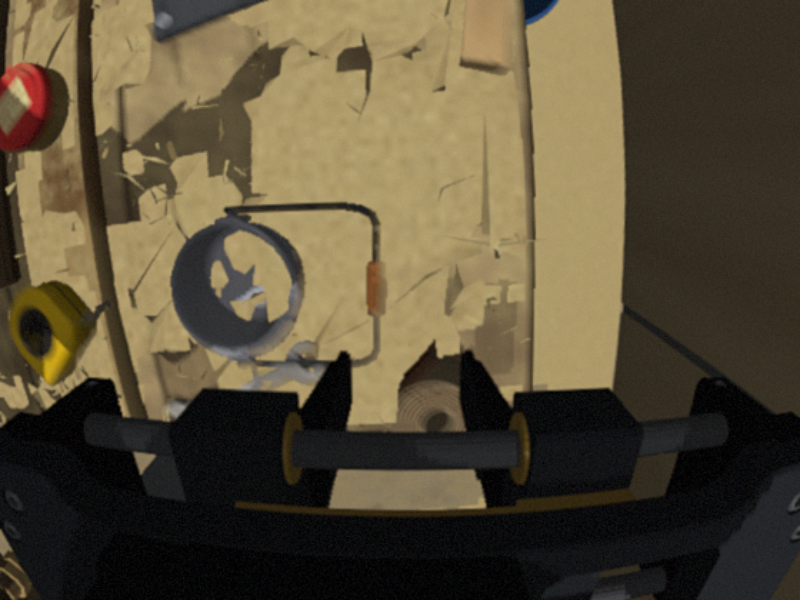

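The wrist view shows the roll at (375,287) and the pail at (238,287). The abrasive roll is at (430,405), clear of the finger line. I'll compute the roll's position.

```bash
cat >> h.py <<'E'
from scipy.spatial.transform import Rotation as Ro
def wworld(d,u,v,z):
    p=np.array([u-d['cx'],v-d['cy']]);r=np.hypot(*p);a=r/d['fx'];ray=np.r_[p/r*np.sin(a),np.cos(a)]
    T=np.array(d['tool_from_camera']);s=d['state'];R=Ro.from_euler('xyz',s['tcp_rot']).as_matrix()
    o=R@T[:3,3]+s['eef_pos'];ray=R@T[:3,:3]@ray
    return o+ray*(z-o[2])/ray[2]
E
python3 - <<'E'
from h import *
d=pickle.load(open('pics/wrist.pkl','rb'))
for n,u,v,z in(('roll',375,287,39),('rollend',374,262,39),('rollend',376,313,39),('c1',377,225,39),('c2',377,345,39),('ear',235,211,44),('rim',238,288,52)):print(n,wworld(d,u*.7,v*.7,z).round(1))
print(env.state()['eef_pos'])
E
```

```text
roll [ 419.3 -278.4   39. ]
rollend [ 434.7 -278.9   39. ]
rollend [ 402.7 -277.7   39. ]
c1 [ 456.9 -282.3   39. ]
c2 [ 381.5 -276.7   39. ]
ear [ 473.3 -197.2   44. ]
rim [ 427.3 -195.9   52. ]
[ 410.43037029 -291.52950595  142.31823158]
```

```bash
python3 -m pendant '[[[0.42,0,0,0.01,0],[0.42,0,0,0.02,0],[0.42,0,0,0.03,0],[0.42,0,0,0.04,0],[0.42,0,0,0.05,0],[0.42,0,0,0.06,0],[0.42,0,0,0.06,0],[0.42,0,0,0.06,0]]]'
```

```text
t: 1.75
eef_pos: [406.8, -298.5, 83.5]
tcp_rot: [-3.141, 0.0, -0.059]
ft_force: [-0.2, 0.5, -0.2]
opening: 0.421
```

```bash
python3 -m pendant '[[[0.42,0.0115,-0.02,0,0],[0.42,0.0115,-0.02,0.0,0],[0.42,0.0115,-0.02,0.0,0],[0.42,0.0115,-0.02,0.015,0],[0.42,0.0115,-0.02,0.03,0],[0.42,0.0115,-0.02,0.045,0],[0.42,0.0115,-0.02,0.063,0],[0.42,0.0115,-0.02,0.063,0]]]' && python3 -c "
from h import *
d=grab('wrist');cv2.imwrite('pics/w2.png',cv2.resize(d['image'],(800,600)))"
```

```text
t: 2.55
eef_pos: [418.7, -279.1, 19.4]
tcp_rot: [-3.14, 0.002, -0.06]
ft_force: [0.4, -0.5, 0.8]
opening: 0.421
```

View pics/w2.png

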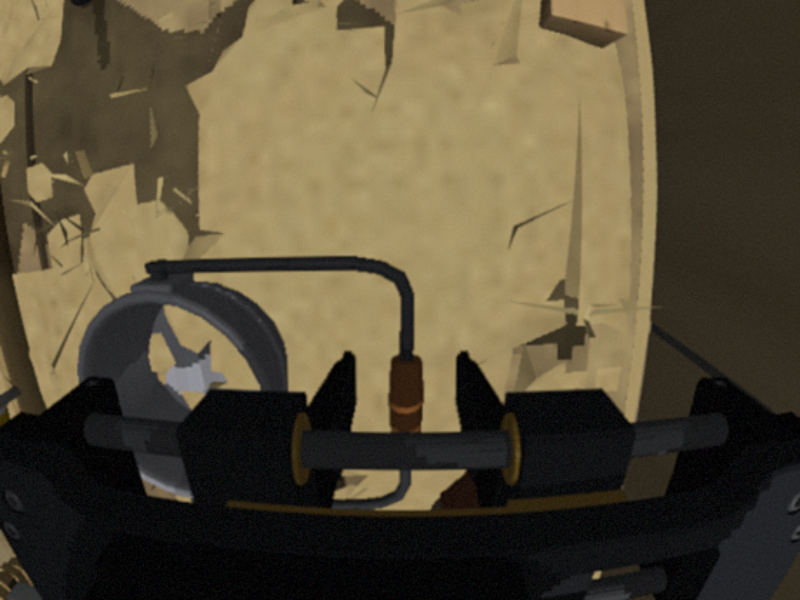

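The roll (405,395) is centred between the fingers (350 and 462). I'll close on it.

```bash
python3 -m pendant '[[[0.0,0,0,0,0],[0.0,0,0,0,0],[0.0,0,0,0,0],[0.0,0,0,0,0],[0.0,0,0,0,0],[0.0,0,0,0,0],[0.0,0,0,0,0],[0.0,0,0,0,0]]]'
```

```text
t: 3.4
eef_pos: [419.7, -279.2, 20.7]
tcp_rot: [3.141, -0.0, -0.059]
ft_force: [0.7, -1.4, 0.1]
opening: 0.115
```

```bash
python3 -m pendant '[[[0,0,0,-0.0087,0],[0,0,-0.0009,-0.0175,0],[0,0,-0.0026,-0.0261,0],[0,0,-0.0052,-0.0345,0],[0,0,-0.0087,-0.0426,0],[0,0,-0.0129,-0.0503,0],[0,0,-0.0178,-0.0576,0],[0,0,-0.0235,-0.0643,0]]]'
```

```text
t: 4.2
eef_pos: [421.1, -255.3, 85.7]
tcp_rot: [3.141, -0.0, -0.059]
ft_force: [1.3, -1.0, 1.2]
opening: 0.122
```

```bash
python3 -m pendant '[[[0,0,-0.0063,-0.0061,0],[0,0,-0.0132,-0.0116,0],[0,0,-0.0206,-0.0163,0],[0,0,-0.0285,-0.0203,0],[0,0,-0.0367,-0.0235,0],[0,0,-0.0451,-0.0259,0],[0,0,-0.0538,-0.0274,0],[0,0,-0.0582,-0.0278,0]]]' && python3 -c "
from h import *
d=grab('side');cv2.imwrite('pics/s2.png',cv2.resize(d['image'][150:310,140:360],(800,582)))"
```

```text
t: 5.0
eef_pos: [424.8, -196.7, 113.4]
tcp_rot: [3.141, -0.001, -0.059]
ft_force: [1.4, -1.0, 6.9]
opening: 0.117
```

View pics/s2.png

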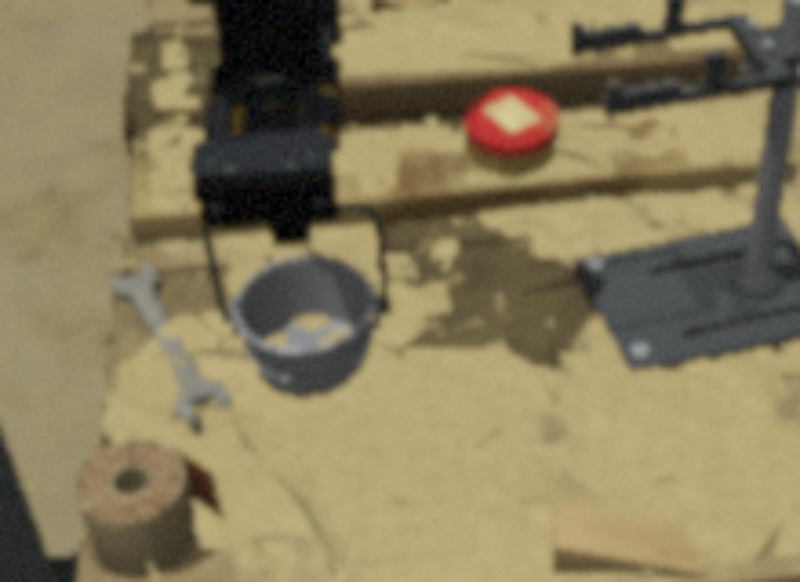

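The bail is upright and the pail is standing, with its bail ears at about (235,310) and (383,300). I'll hold briefly and then lift gently.

```bash
python3 -m pendant '[[[0,0,0,0,0],[0,0,0,0,0],[0,0,-0.002,-0.003,0],[0,0,-0.004,-0.008,0],[0,0,-0.004,-0.016,0],[0,0,-0.004,-0.026,0],[0,0,-0.004,-0.036,0],[0,0,-0.004,-0.042,0]]]' ; python3 -m pendant '[[[0,0,0,-0.008,0],[0,0,0,-0.018,0],[0,0,0,-0.028,0],[0,0,0,-0.040,0],[0,0,0,-0.052,0],[0,0,0,-0.06,0],[0,0,0,-0.066,0],[0,0,0,-0.07,0]]]'
```

```text
t: 5.85
eef_pos: [424.8, -193.7, 156.0]
tcp_rot: [3.141, -0.001, -0.059]
ft_force: [-0.0, -0.0, -2.7]
opening: 0.12
t: 6.65
eef_pos: [424.6, -193.5, 225.2]
tcp_rot: [3.141, -0.0, -0.059]
ft_force: [0.2, -1.2, -3.4]
opening: 0.117
```

```bash
python3 -m pendant '[[[0,0.003,0,0,-0.04],[0,0.010,0,0,-0.11],[0,0.018,0,0,-0.19],[0,0.026,0,0,-0.27],[0,0.034,0,0,-0.35],[0,0.042,0,0,-0.43],[0,0.05,0,0,-0.51],[0,0.055,0,0,-0.6]]]' ; python3 -m pendant '[[[0,0,0,0,-0.08],[0,0,0,0,-0.16],[0,0,0,0,-0.24],[0,0,0,0,-0.32],[0,0,0,0,-0.40],[0,0,0,0,-0.48],[0,0,0,0,-0.54],[0,0,0,0,-0.6]]]';python3 -m pendant '[[[0,0,0,0,-0.08],[0,0,0,0,-0.16],[0,0,0,0,-0.24],[0,0,0,0,-0.32],[0,0,0,0,-0.40],[0,0,0,0,-0.48],[0,0,0,0,-0.54],[0,0,0,0,-0.584]]]'
```

```text
t: 7.45
eef_pos: [479.9, -196.8, 224.5]
tcp_rot: [-3.141, 0.0, 0.544]
ft_force: [-0.2, -0.1, -3.8]
opening: 0.116
t: 8.25
eef_pos: [479.4, -196.7, 224.5]
tcp_rot: [-3.141, -0.0, 1.143]
ft_force: [0.9, 0.5, -3.6]
opening: 0.118
t: 9.05
eef_pos: [479.4, -196.7, 224.5]
tcp_rot: [-3.141, -0.0, 1.727]
ft_force: [-0.2, 0.0, -3.0]
opening: 0.119
```

```bash
python3 -m pendant '[[[0,-0.001,0.005,0,0],[0,-0.003,0.015,0,0],[0,-0.005,0.03,0,0],[0,-0.007,0.045,0,0],[0,-0.0085,0.06,0,0],[0,-0.0085,0.072,0,0],[0,-0.0085,0.082,0,0],[0,-0.0085,0.088,0,0]]]' ; python3 - <<'E'
from h import *
d=grab('wrist');print(d['state']['eef_pos'],d['state']['tcp_rot']);im1=d['image']
s=grab('side')['image']
im=np.vstack([im1,cv2.resize(s[90:240,230:400],(560,494))])
cv2.imwrite('pics/w3.png',cv2.resize(np.hstack([cv2.resize(im1,(400,300)),cv2.resize(s[100:235,230:410],(400,300))]),None,fx=1,fy=1))
cv2.imwrite('pics/w3.png',np.vstack([cv2.resize(im1,(400,300)),cv2.resize(s[100:235,230:410],(400,300))]))
E
```

```text
t: 9.85
eef_pos: [568.7, -191.4, 224.5]
tcp_rot: [-3.141, -0.0, 1.725]
ft_force: [-0.3, 0.1, -3.3]
opening: 0.115
[ 568.67050962 -191.41601147  224.53295644] [-3.14141593e+00 -7.33508277e-05  1.72483370e+00]
```

View pics/w3.png

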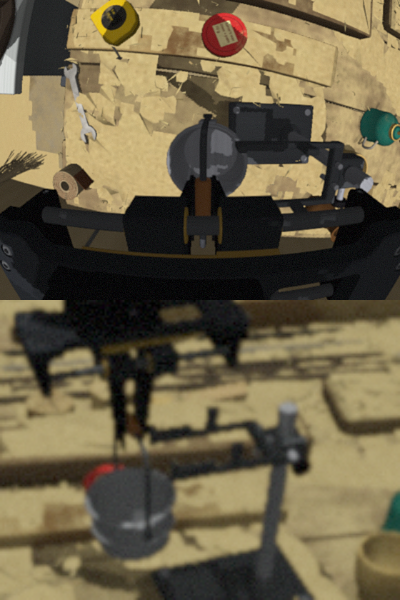

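The pail hangs upright just in front of the prongs and is laterally centred to within 1 mm. I'll move in over the seats.

```bash
python3 -m pendant '[[[0,0,0.003,0,0],[0,0,0.008,0,0],[0,0,0.014,0,0],[0,0,0.02,0,0],[0,0,0.026,0,0],[0,0,0.032,0,0],[0,0,0.036,0,0],[0,0,0.038,0,0]]]';python3 -m pendant '[[[0,0,0.003,0,0],[0,0,0.008,0,0],[0,0,0.014,0,0],[0,0,0.02,0,0],[0,0,0.026,0,0],[0,0,0.032,0,0],[0,0,0.036,0,0],[0,0,0.038,0,0]]]'; python3 - <<'E'
from h import *
t=grab('top');s=grab('side');st=s['state'];a=.154
d=st['eef_pos']-[718.8,-168.2,0];print(d[0]*np.cos(a)+d[1]*np.sin(a),-d[0]*np.sin(a)+d[1]*np.cos(a),d[2]+19,st['ft_force'])
cv2.imwrite('pics/w4.png',cv2.resize(s['image'][110:230,270:390],(600,600),interpolation=2))
E
```

```text
t: 10.75
eef_pos: [605.8, -185.7, 224.6]
tcp_rot: [-3.141, -0.0, 1.725]
ft_force: [-0.9, -0.4, -3.3]
opening: 0.117
t: 11.55
eef_pos: [643.3, -179.9, 224.6]
tcp_rot: [-3.141, 0.0, 1.725]
ft_force: [-0.2, -0.2, -4.1]
opening: 0.116
-76.37516222263572 0.01885292438099384 243.62841822685354 [-0.23923107  0.53459063 -3.638721  ]
```

View pics/w4.png

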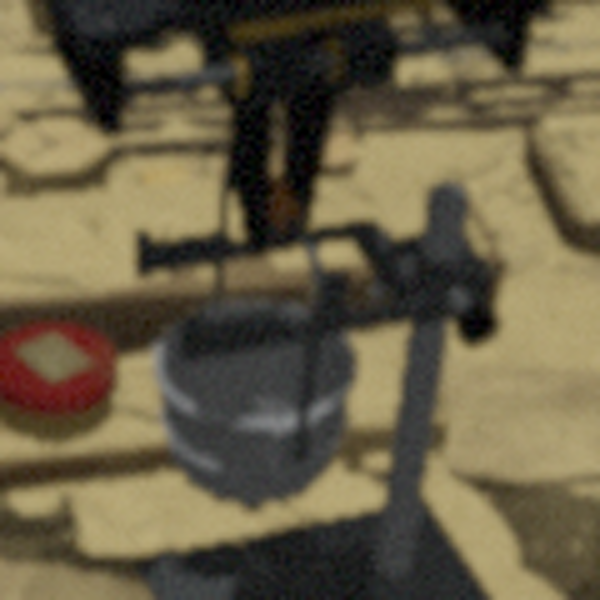

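The crown is over the seats, behind the tips and in front of the back stops. I'll lower to about 9 mm above the expected contact height.

```bash
python3 -m pendant '[[[0,0,0.001,0.003,0],[0,0,0.001,0.007,0],[0,0,0.001,0.012,0],[0,0,0.001,0.017,0],[0,0,0.001,0.022,0],[0,0,0.001,0.026,0],[0,0,0.001,0.029,0],[0,0,0.001,0.03,0]]]'; python3 -m pendant '[[[0,0,0,0.0005,0],[0,0,0,0.001,0],[0,0,0,0.0015,0],[0,0,0,0.002,0],[0,0,0,0.0025,0],[0,0,0,0.003,0],[0,0,0,0.003,0],[0,0,0,0.003,0]]]'
```

```text
t: 12.45
eef_pos: [643.8, -179.9, 194.3]
tcp_rot: [-3.141, -0.0, 1.725]
ft_force: [-0.3, 0.3, -2.6]
opening: 0.121
t: 13.25
eef_pos: [643.9, -179.9, 191.7]
tcp_rot: [-3.142, 0.0, 1.725]
ft_force: [0.3, 0.8, -3.5]
opening: 0.118
```

```bash
cat > f.py <<'E'
from h import *
F=[]
for _ in range(5): env.read_camera('side');F.append(env.state()['ft_force'])
s=env.state();print('mean F',np.mean(F,0).round(2),s['eef_pos'].round(1),s['t'])
E
python3 -m pendant '[[[0,0,0,0.0005,0],[0,0,0,0.001,0],[0,0,0,0.0015,0],[0,0,0,0.002,0],[0,0,0,0.002,0],[0,0,0,0.002,0],[0,0,0,0.002,0],[0,0,0,0.002,0]]]';python3 f.py
```

```text
t: 14.05
eef_pos: [643.9, -179.9, 189.8]
tcp_rot: [3.142, 0.0, 1.725]
ft_force: [0.1, 0.2, -3.5]
opening: 0.116
mean F [ 0.21 -0.06 -3.71] [ 643.9 -179.9  189.8] 14.3
```

```bash
python3 -m pendant '[[[0,0,0,0.0005,0],[0,0,0,0.001,0],[0,0,0,0.001,0],[0,0,0,0.001,0],[0,0,0,0.001,0],[0,0,0,0.001,0],[0,0,0,0.001,0],[0,0,0,0.001,0]]]';python3 f.py
```

```text
t: 15.1
eef_pos: [643.9, -179.9, 188.8]
tcp_rot: [3.142, 0.0, 1.725]
ft_force: [0.3, 0.4, -3.3]
opening: 0.122
mean F [ 0.3   0.11 -3.28] [ 643.9 -179.9  188.8] 15.35
```

Hanging weight is about 3.5 N, with no contact yet. I'll continue in 1 mm steps.

```bash
python3 -m pendant '[[[0,0,0,0.0005,0],[0,0,0,0.001,0],[0,0,0,0.001,0],[0,0,0,0.001,0],[0,0,0,0.001,0],[0,0,0,0.001,0],[0,0,0,0.001,0],[0,0,0,0.001,0]]]';python3 f.py
```

```text
t: 16.15
eef_pos: [643.9, -179.9, 187.8]
tcp_rot: [-3.142, 0.0, 1.725]
ft_force: [0.2, 0.0, -4.2]
opening: 0.116
mean F [-0.34  0.01 -3.62] [ 643.9 -179.9  187.8] 16.4
```

```bash
python3 -m pendant '[[[0,0,0,0.0005,0],[0,0,0,0.001,0],[0,0,0,0.001,0],[0,0,0,0.001,0],[0,0,0,0.001,0],[0,0,0,0.001,0],[0,0,0,0.001,0],[0,0,0,0.001,0]]]';python3 f.py
```

```text
t: 17.2
eef_pos: [643.9, -179.9, 186.8]
tcp_rot: [3.142, 0.0, 1.725]
ft_force: [0.3, 0.3, -2.2]
opening: 0.116
mean F [-0.48 -0.01 -2.77] [ 643.9 -179.9  186.8] 17.45
```

Contact starts at about TCP z 187, with the force falling from 3.5 to 2.8 N. I'll go down 0.7 mm at a time.

```bash
python3 -m pendant '[[[0,0,0,0.0003,0],[0,0,0,0.0007,0],[0,0,0,0.0007,0],[0,0,0,0.0007,0],[0,0,0,0.0007,0],[0,0,0,0.0007,0],[0,0,0,0.0007,0],[0,0,0,0.0007,0]]]';python3 f.py
```

```text
t: 18.25
eef_pos: [643.9, -179.9, 186.1]
tcp_rot: [3.142, 0.0, 1.725]
ft_force: [0.1, 0.6, -1.5]
opening: 0.12
mean F [-0.28  0.17 -1.66] [ 643.9 -179.9  186.1] 18.5
```

```bash
python3 -m pendant '[[[0,0,0,0.0002,0],[0,0,0,0.0004,0],[0,0,0,0.0004,0],[0,0,0,0.0004,0],[0,0,0,0.0004,0],[0,0,0,0.0004,0],[0,0,0,0.0004,0],[0,0,0,0.0004,0]]]';python3 f.py
```

```text
t: 19.3
eef_pos: [643.9, -179.9, 185.7]
tcp_rot: [3.142, 0.0, 1.725]
ft_force: [0.3, -0.5, -0.8]
opening: 0.116
mean F [-0.71 -0.35 -0.46] [ 643.9 -179.9  185.7] 19.55
```

The robot now carries only about 0.4 N, and the height matches the seat floor (the landing would be 7 mm higher). I'll open gradually.

```bash
python3 -m pendant '[[[0.13,0,0,0.0001,0],[0.14,0,0,0.0001,0],[0.16,0,0,0.0001,0],[0.19,0,0,0.0001,0],[0.23,0,0,0.0001,0],[0.28,0,0,0.0001,0],[0.34,0,0,0.0001,0],[0.38,0,0,0.0001,0]]]'; python3 - <<'E'
from h import *
s=grab('side');print(env.state()['ft_force'],env.state()['opening'])
cv2.imwrite('pics/w5.png',cv2.resize(s['image'][110:230,270:390],(600,600),interpolation=2))
E
```

```text
t: 20.35
eef_pos: [643.9, -179.9, 185.6]
tcp_rot: [3.142, 0.0, 1.725]
ft_force: [-0.4, 0.2, -0.3]
opening: 0.358
[-0.20863524 -0.4155586   0.26334628] 0.37155172071746767
```

View pics/w5.png

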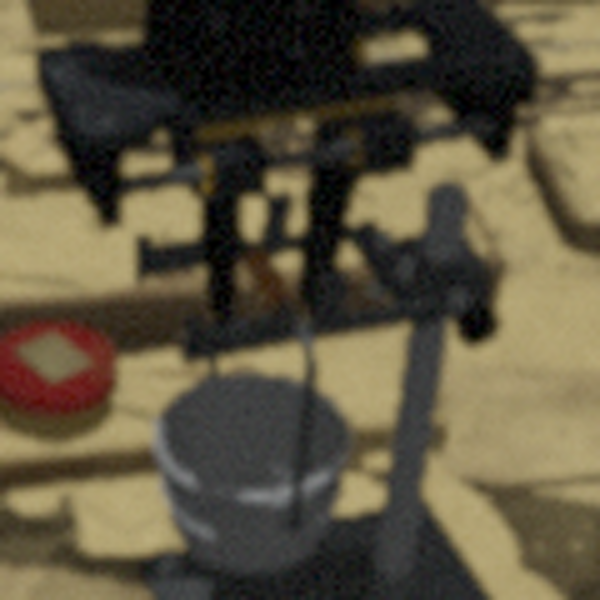

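The pail hangs with the roll free between the open fingers. I'll retreat straight up, slowly at first.

```bash
python3 -m pendant '[[[0.38,0,0,-0.004,0],[0.38,0,0,-0.01,0],[0.38,0,0,-0.018,0],[0.38,0,0,-0.03,0],[0.38,0,0,-0.05,0],[0.38,0,0,-0.075,0],[0.38,0,0,-0.1,0],[0.38,0,0,-0.12,0]]]';python3 -m pendant '[[[0.38,0,-0.02,0,0],[0.38,0,-0.06,0,0],[0.38,0,-0.1,0,0],[0.38,0,-0.14,0,0],[0.38,0,-0.17,0,0],[0.38,0,-0.18,0,0],[0.38,0,-0.18,0,0],[0.38,0,-0.18,0,0]]]'; python3 - <<'E'
from h import *
s=grab('side');t=grab('top')
im=np.hstack([cv2.resize(x,(400,400),interpolation=2) for x in(s['image'][120:220,270:370],t['image'][95:195,225:325])])
cv2.imwrite('pics/w6.png',im)
E
```

```text
t: 21.2
eef_pos: [644.0, -179.9, 308.3]
tcp_rot: [3.14, 0.001, 1.725]
ft_force: [1.1, -0.1, 0.3]
opening: 0.382
t: 22.0
eef_pos: [467.0, -207.6, 306.1]
tcp_rot: [3.141, 0.001, 1.725]
ft_force: [-0.0, 1.0, -0.4]
opening: 0.379
```

View pics/w6.png

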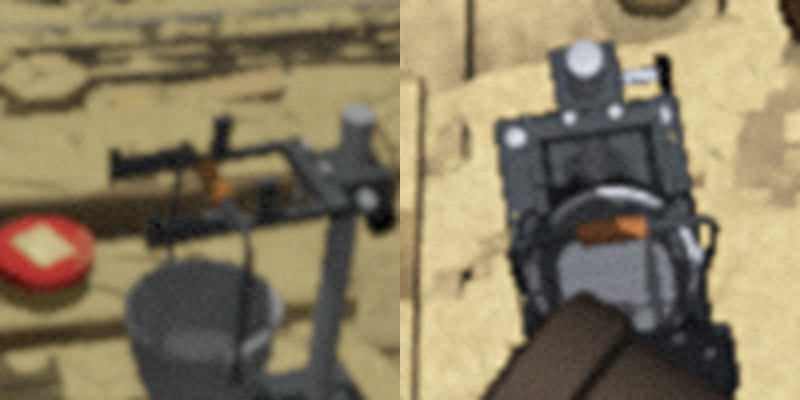

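The pail hangs upright with the roll at (613,230) in the top crop. I'll check the roll's position numerically, then hand in.

```bash
python3 - <<'E'
from h import *
t=pickle.load(open('pics/top.pkl','rb'));a=.154
p=world(t,225+213/4,95+230/4,205);d=p-[718.8,-168.2,0];x,y=d[0]*np.cos(a)+d[1]*np.sin(a),-d[0]*np.sin(a)+d[1]*np.cos(a)
print(x,y,world(t,225+213/4,95+230/4))
if -81<x<-69 and abs(y)<9: print(env.job_done())
E
```

```text
-76.00518487355652 -2.189513611102413 [ 643.43404413 -182.06563275  207.54242571]
the job is handed in; nothing more can be done
None
```

The pail is hanging on the two prongs with its bail wire in both seats, and I handed the job in at about 22 s; no verdict was reported.

- **Raising the bail:** I pinched the wooden roll and swung the bail upright in an arc while the pail stood on the bench. At the top of the arc the tool read 6.9 N pushing up on it, so it was pressing lightly down on the pail before the lift.
- **Carrying and lowering:** I lifted the pail (about 3.5 N), turned it square to the prongs and entered over the tips. I lowered it by feel in steps of 1 mm, then 0.7 and 0.4 mm, until the arm carried only about 0.4 N. Then I opened the fingers slowly and withdrew.
- **Last checks:** From the top camera, the roll was 76 mm in front of the post axis, 2 mm off midway between the prongs and about 205 mm high. The pail looked upright with the wire in front of the back stops, and the robot was clear. None of these checks failed.
- **Not measured:** I did not measure the final positions of the bystander objects, but the arm was not near contact with any of them.

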